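# Put the flat battery pack on charge with the selector on its colour

### The job

The battery pack standing in the green bay of the rack is flat. Turn the charger's selector knob so that its white pointer clicks in at the mark of that pack's colour, and stand that pack upright in the charger's cradle, right down on its floor with its narrow faces towards the two tall cheeks; lower it in gently, do not drop it. The rack only lets you take the pack by its narrow faces and the cradle leaves room only at its broad faces, so you will have to put it down on the bench on the way and take it again the other way; leave the other packs, the bottle and the screwdriver as they are.

Things in the scene. Friction and masses are not known exactly. Their poses are not given: they have to be found in the camera images.
- charger: Fixed grey charger: a cradle, and at its -y side a control box 120 x 120 mm, 40 mm high, centred at y = -135 mm with the selector knob at its centre. Origin: on the bench under the cradle's centre; z up, yaw varies. A pack fits the cradle only with its x along the charger's x, 3 mm play all round; gripper fingers fit only at the open y sides.
- charger_seat (a point): Centre of the cradle's floor, 12 mm above the bench, axes as the charger's. Two black cheeks, 10 mm thick, 50 mm wide, inner faces at x = +-33 mm, tops 130 mm above the bench (23 mm above a seated pack). At the y sides low lips: 10 mm high above the floor, inner faces at y = +-25 mm, outer +-33 mm.
- selector (a joint): Knob angle, rad; grows clockwise seen from above. Sprung detents: 0 and 0.785 (thin white marks, off; starts at one of these), 1.571 red mark, 2.356 blue, 3.142 yellow; stops just beyond the ends. Let go within 0.3 rad of a detent, it springs in. Takes up to 0.1 N m. The pointer looks to the charger's -x at 0, +y (the cradle) at 1.571, +x at 3.142.
- selector_grip (a point): On the knob's vertical axis at grip height: 75 mm above the bench, 7 mm below the knob's top. Axes turn with the knob: its bar lies along x, 46 mm long, 14 mm thick (along y), standing 30 mm above a disc of 48 mm diameter; the white pointer is on the bar's -x half.
- rack: Fixed plywood rack, three bays along its y, one pack upright in each, pack x along rack x, pack tops 103 mm above the bench. Origin: on the bench under its centre, z up, yaw varies. Bay centres y = -60 (green), 0, +60 mm. Dividers 10 mm thick, 105 mm high, 3 mm from the packs' broad faces. Open at the x sides above lips 18 mm above the bench, inner faces x = +-33 mm, outer +-41.
- green_bay (a point): Centre of the floor of the green bay (green lips, strips and divider tops), axes as the rack's.
- pack_red: Red battery pack: upright block 60 mm (its x) by 44 mm (its y) by 95 mm tall, about 0.35 kg, black below, upper 35 mm and a stripe red. Origin: centre of the underside; z up. A half turn about z makes no difference.
- pack_blue: Blue battery pack: upright block 60 mm (its x) by 44 mm (its y) by 95 mm tall, about 0.35 kg, black below, upper 35 mm and a stripe blue. Origin: centre of the underside; z up. A half turn about z makes no difference.
- pack_yellow: Yellow battery pack: upright block 60 mm (its x) by 44 mm (its y) by 95 mm tall, about 0.35 kg, black below, upper 35 mm and a stripe yellow. Origin: centre of the underside; z up. A half turn about z makes no difference.
- bottle: Amber bottle, 62 mm across, 190 mm tall, standing on the bench, not to be disturbed. Origin: centre of its underside.
- screwdriver: Screwdriver with wooden handle, 200 mm long, 26 mm thick, lying on the bench along its x, not to be disturbed. Origin: under its middle.

How it is judged:
By the outcome, as a careful person would: the job done as asked, in the order asked, and still so for the second after the job is handed in, with the robot touching nothing.
It also fails if it takes over 72 s, if anything falls off the work surface, if the arm or the gripper's body presses on something with over 40 N, if the wrist force passes 120 N, or if a joint passes its speed limit or range.

### The arm

A 7-joint arm with a two-finger parallel gripper is mounted at the origin on the work surface. World frame = base frame: x ahead of the robot, y to its left, z up, the work surface at z = 0. Lengths are in m, angles in rad, forces in N, time in s.
With the tool pointing down it reaches from about 0.4 to 0.9 m from the base axis. Payload 5.6 kg.
Tool frame: the origin (TCP) lies between the finger pads; the fingertips stand 19 mm ahead of it and the grasp point (between the pads) is the TCP (r.tip_extent is the distance from the TCP to the fingertips, in m); z points along the fingers, y is the line along which they close (so a half turn about z gives the same grasp; the last joint's range is limited). The gripper opens to 92 mm and grips with 3 to 60 N. Pads are 20 mm wide; open, the fingers measure 128 mm over their backs; the gripper's body (75 mm by 189 mm) begins 69 mm behind the grasp point.
Start: joints at [1.269, 0.468, -0.012, 1.603, 0.006, 1.071, -0.056], TCP at [0.166, -0.628, 0.234] pointing down, gripper open.
Joint ranges: [-2.53, 2.53], [-0.31, 2.02], [-1.57, 1.55], [0.28, 2.44], [-1.29, 4.43], [0.15, 1.84], [-2.92, 2.92]. Speed limits (rad/s): [2.57, 2.57, 3.14, 3.14, 3.14, 3.14, 3.14].

### API

Orientations are given as a unit quaternion [x, y, z, w].
In Python, from plant import r, kinematics, viewer, job gives the robot as it stands. Calls block until the motion is done:
- r.move_ptp(position, orientation): joint-space move of the TCP to a pose.
- r.line_to(position, attitude=None, rate=0.15, guard=None): straight line of the TCP; attitude=None keeps the orientation; rate is the mean speed in m/s. With guard (N) it stops when the force on the tool has changed by that much, and returns True; else False.
- r.goto_joints(angles): joint-space move.
- r.move_gripper(opening): finger opening in m; the grip force is fixed at half the most; returns when the fingers have stopped.
- r.wait(seconds).
- kinematics.solve_ik(position, orientation): joint angles nearest the present ones, or None.
- r.read_state(): the state.
- viewer.read_camera(name): name is "scene" or "side" or "wrist"; returns a dict with "color" (480x640x3 uint8, red, green, blue), "camera_matrix" (3x3 intrinsics, pixels), "pose" (4x4, takes a point from camera to world coordinates); the wrist camera has in their place "mount" (4x4, takes a point from camera to tool coordinates, whose origin is the TCP and whose axes are the flange's). Camera axes: x right, y down, z forward; pixel columns grow to the right and rows downward; lengths in m; the calibration is good to about 2 mm. A picture is of the moment at which its call begins: read the wrist's pose just before it. There is no depth.
A pose or a line that the arm cannot do raises r.MotionError and nothing moves.
- job.job_done(): hands the job in; it is judged then, once.
Trained networks look in the newest picture that a camera, given by its name, has taken for a name from the list of things; names that differ only in an ending like _2 or _b are one class to them, and where a whole thing is asked for, a point or a joint stands for the part that bears it (a point fixed in the world has none). Each returns a list of dicts, best first, with "conf" (0 to 1); they miss things now and then, are a little off and sometimes report something else, mostly with a low value. They report only what shows in the picture. A call takes as long as a camera call.
- viewer.recognise(target, camera): "rect" ([left, top, right, bottom] in pixels, round what is visible of it).
- viewer.outline_of(target, camera): "mask" (480x640 bool, what is visible of it) and "rect" ([left, top, right, bottom] in pixels, round what is visible of it).
- viewer.pinpoint(target, camera): "position" ([column, row] in pixels: a listed point, or the origin of a listed thing).
The state is a dict: "clock": time; "joint_pos": joint angles; "dq": joint speeds; "joint_efforts": joint torques, N m; "tool_pos": TCP position; "eef_rot": TCP orientation; "ft_force": force on the tool from outside, world axes, zero at the start; "moment": the same for the moment, N m; "gripper_width": finger opening in m; "gripper_force": force on a finger pad.
Only numpy, scipy, OpenCV 4.12 (cv2) and the standard library are available. Lean on these libraries where they do the work, as an engineer would, in place of code of your own. Each camera call takes 0.05 s, during which the arm holds its last target. There are 200 camera calls.

## Working session

There is one attempt and no reset: what is moved stays moved. The work goes in short steps, each a Python script; the robot and the scene stay as the last script left them, time stands still between calls to the robot, and variables do not carry over. Pictures are saved under pics/ and viewed, at most 10 in all, crops included, and the job is handed in when it is done.

```bash
ls; mkdir -p pics
cat > t1.py <<'E'
from plant import r,kinematics,viewer,job
import numpy as np,cv2
for c in ["scene","side"]:
    p=viewer.read_camera(c); cv2.imwrite(f"pics/{c}0.png",p["color"][:,:,::-1])
    print(c,p["camera_matrix"].round(1).tolist(),p["pose"].round(3).tolist())
    for t in ["charger","charger_seat","selector_grip","rack","green_bay","pack_red","pack_blue","pack_yellow","bottle","screwdriver"]:
        d=viewer.pinpoint(t,c); print(t,[(np.round(x["position"]).tolist(),round(x["conf"],2)) for x in d[:2]])
s=r.read_state();print(s["clock"],s["tool_pos"],s["eef_rot"])
E
python3 t1.py
```

```text
pics
scene [[569.6, 0.0, 312.1], [0.0, 569.6, 234.2], [0.0, 0.0, 1.0]] [[-0.507, 0.696, -0.509, 1.114], [0.862, 0.412, -0.296, 0.391], [0.003, -0.589, -0.808, 0.98], [0.0, 0.0, 0.0, 1.0]]
charger [([250.0, 235.0], 0.73)]
charger_seat [([249.0, 228.0], 0.74)]
selector_grip [([179.0, 200.0], 0.85)]
rack [([423.0, 312.0], 0.87)]
green_bay [([400.0, 296.0], 0.81)]
pack_red [([400.0, 295.0], 0.93)]
pack_blue [([429.0, 309.0], 0.67)]
pack_yellow [([459.0, 326.0], 0.91)]
bottle [([296.0, 344.0], 0.56)]
screwdriver [([256.0, 133.0], 0.61)]
side [[470.7, 0.0, 313.7], [0.0, 470.7, 242.3], [0.0, 0.0, 1.0]] [[-0.844, -0.263, 0.468, 0.126], [-0.536, 0.39, -0.748, 0.673], [0.014, -0.882, -0.47, 0.501], [0.0, 0.0, 0.0, 1.0]]
charger [([326.0, 256.0], 0.58)]
charger_seat [([328.0, 253.0], 0.87)]
selector_grip [([348.0, 201.0], 0.64), ([197.0, 365.0], 0.26)]
rack [([203.0, 373.0], 0.85), ([347.0, 198.0], 0.2)]
green_bay [([223.0, 348.0], 0.59)]
pack_red [([230.0, 342.0], 0.82)]
pack_blue [([198.0, 367.0], 0.97)]
pack_yellow [([170.0, 394.0], 0.64)]
bottle [([196.0, 282.0], 0.84)]
screwdriver [([474.0, 257.0], 0.59)]
1.1 [ 0.16629484 -0.6283877   0.23361953] [ 9.91643945e-01  1.29004973e-01 -3.60166252e-05  4.26342894e-05]
```

View pics/scene0.png

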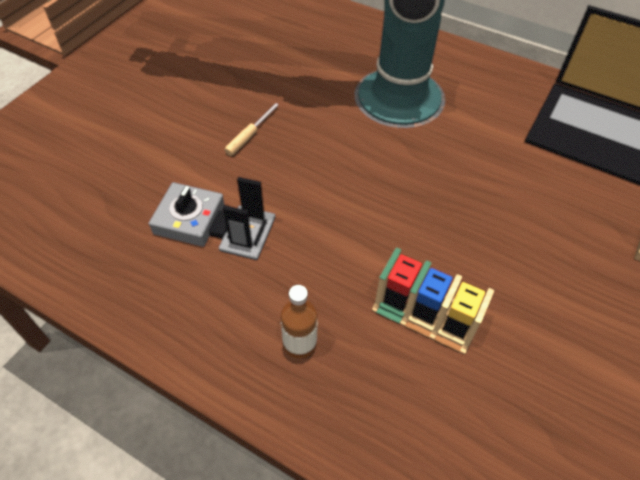

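View pics/side0.png

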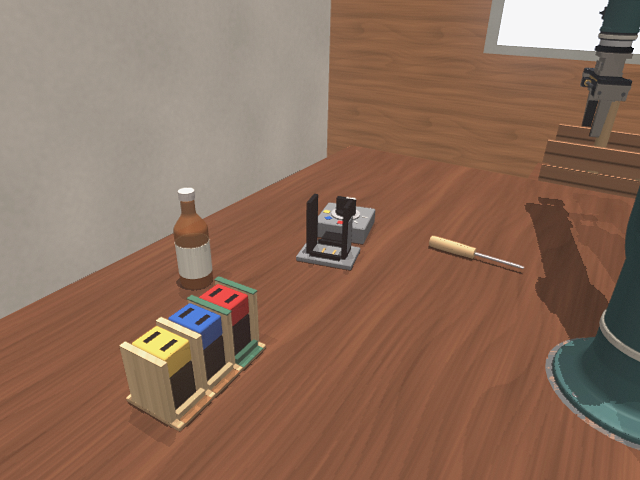

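```bash
cat > h.py <<'E'
from plant import r,kinematics,viewer,job
import numpy as np,cv2
from scipy.spatial.transform import Rotation as R
def ray(px,K,P,z):
    d=P[:3,:3]@np.linalg.solve(K,[px[0],px[1],1.]); o=P[:3,3]
    return (o+d*(z-o[2])/d[2])
Z={"charger":0,"charger_seat":.012,"selector_grip":.075,"rack":0,"green_bay":.008,"pack_red":.008,"pack_blue":.008,"pack_yellow":.008,"bottle":0,"screwdriver":0}
def cam(c):
    s=r.read_state(); p=viewer.read_camera(c)
    if c=="wrist":
        T=np.eye(4);T[:3,:3]=R.from_quat(s["eef_rot"]).as_matrix();T[:3,3]=s["tool_pos"]
        p["pose"]=T@p["mount"]
    return p
def loc(c,ts,p=None):
    p=p or cam(c); o={}
    for t in ts:
        d=viewer.pinpoint(t,c)
        if d: o[t]=ray(d[0]["position"],p["camera_matrix"],p["pose"],Z[t]); print(c,t,o[t].round(4),round(d[0]["conf"],2))
    return o
def quat(yaw):  # tool down, tool y axis (closing line) at angle yaw from world x, i.e. y=(cos,sin,0)
    y=np.array([np.cos(yaw),np.sin(yaw),0]);z=np.array([0,0,-1.]);x=np.cross(y,z)
    return R.from_matrix(np.c_[x,y,z]).as_quat()
E
python3 -c "
from h import *
for c in ['scene','side']: loc(c,Z)
"
```

```text
scene charger [ 0.572  -0.0895 -0.    ] 0.92
scene charger_seat [ 0.5592 -0.0846  0.012 ] 0.7
scene selector_grip [ 0.6058 -0.2178  0.075 ] 0.8
scene rack [ 0.5456  0.3155 -0.    ] 0.91
scene green_bay [0.5457 0.25   0.008 ] 0.63
scene pack_red [0.539  0.2539 0.008 ] 0.91
scene pack_blue [0.5397 0.3165 0.008 ] 0.75
scene pack_yellow [0.5512 0.3776 0.008 ] 0.55
scene bottle [0.7291 0.1334 0.    ] 0.6
scene screwdriver [ 0.3091 -0.2416  0.    ] 0.67
side charger [ 0.5667 -0.0864  0.    ] 0.66
side selector_grip [ 0.5911 -0.2271  0.075 ] 0.8
side rack [0.5406 0.3134 0.    ] 0.86
side green_bay [0.5462 0.2579 0.008 ] 0.7
side pack_red [0.5433 0.25   0.008 ] 0.65
side pack_blue [0.5449 0.3121 0.008 ] 0.63
side pack_yellow [0.5445 0.3778 0.008 ] 0.75
side bottle [0.7216 0.1427 0.    ] 0.74
side screwdriver [ 0.2974 -0.253   0.    ] 0.68
```

```bash
cat > t2.py <<'E'
from h import *
r.move_ptp([.585,-.19,.32],quat(0.234))
p=cam("wrist"); cv2.imwrite("pics/w1.png",p["color"][:,:,::-1])
np.savez("w1.npz",K=p["camera_matrix"],P=p["pose"])
print(p["mount"].round(3).tolist())
loc("wrist",["charger_seat","selector_grip","charger"],p)
s=r.read_state();print(s["clock"],s["joint_pos"],s["tool_pos"])
E
python3 t2.py
```

```text
[[0.001, -0.962, -0.274, 0.077], [1.0, 0.001, 0.001, 0.0], [-0.0, -0.274, 0.962, -0.152], [0.0, 0.0, 0.0, 1.0]]
wrist charger_seat [ 0.5657 -0.0885  0.012 ] 0.63
wrist selector_grip [ 0.5975 -0.2178  0.075 ] 0.84
wrist charger [ 0.5666 -0.0921  0.    ] 0.75
4.5917 [ 0.71353608  0.41218064 -0.61138155  1.56239297  0.24526344  1.24504694
  0.29527613] [ 0.58474937 -0.19078018  0.31981488]
```

View pics/w1.png

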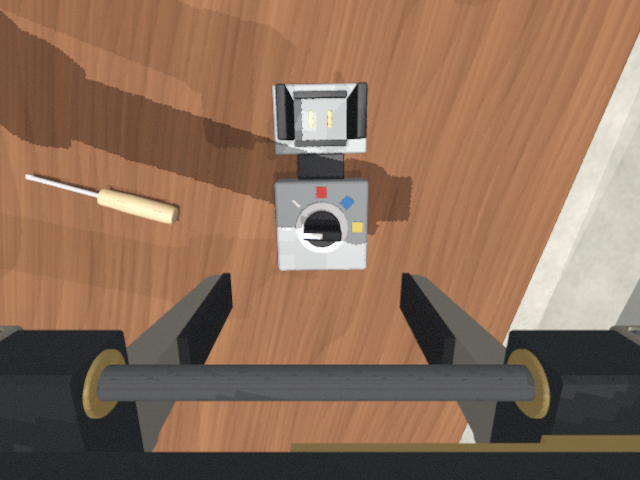

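Run:
```python
from h import *
d=np.load("w1.npz");K,P=d["K"],d["P"]
g=cv2.imread("pics/w1.png",0)
def sub(pts): return cv2.cornerSubPix(g,np.float32(pts).reshape(-1,1,2),(4,4),(-1,-1),(3,30,.01)).reshape(-1,2)
q=sub([(276,181),(367,179),(367,269),(277,270)]);print(q.round(1).tolist())
c=np.array([ray(u,K,P,.04) for u in q]);print(c.round(4).tolist(),c.mean(0).round(4))
for i,j in((0,1),(3,2),(3,0),(2,1)):
    v=c[j]-c[i];print(np.hypot(*v[:2]).round(4),np.arctan2(v[1],v[0]).round(4))
# pointer in image: knob top
print([ray(u,K,P,.082).round(4) for u in [(303,236),(342,236)]])
for n,u in dict(red=(321,192),blue=(347,202),yel=(357,227)).items(): print(n,ray(u,K,P,.04).round(4))
print([viewer.pinpoint("selector_grip","wrist")[0]["position"] ])
im=cv2.imread("pics/w1.png")[70:280,240:400];cv2.imwrite("pics/w1c.png",cv2.resize(im,None,fx=3.7,fy=2.8*1.02,interpolation=cv2.INTER_CUBIC)[:600])
```

```text
[[274.70001220703125, 182.6999969482422], [367.20001220703125, 181.3000030517578], [365.20001220703125, 267.79998779296875], [279.70001220703125, 269.70001220703125]]
[[0.5281, -0.1771, 0.04], [0.641, -0.1484, 0.04], [0.6697, -0.2609, 0.04], [0.5579, -0.2903, 0.04]] [ 0.5992 -0.2192  0.04  ]
0.1166 0.2482
0.1156 0.2571
0.1171 1.8287
0.116 1.8206
[array([ 0.5771, -0.2251,  0.082 ]), array([ 0.6222, -0.2144,  0.082 ])]
red [ 0.5876 -0.175   0.04  ]
blue [ 0.623  -0.1798  0.04  ]
yel [ 0.6441 -0.2086  0.04  ]
[[321.1, 232.5]]
```

View pics/w1c.png

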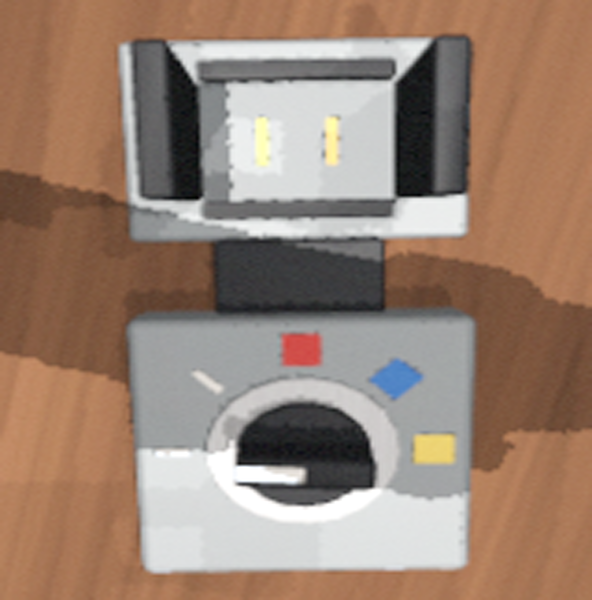

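```bash
cat > t3.py <<'E'
from h import *
c=np.array([.599,-.2195]);yaw=.252
q=quat(yaw+np.pi/2)
r.move_gripper(.05)
r.move_ptp([*c,.13],q)
print(r.read_state()["joint_pos"].round(3))
print(r.line_to([*c,.076],rate=.08,guard=12))
r.move_gripper(.0)
s=r.read_state();print(s["gripper_width"],s["gripper_force"],s["tool_pos"],s["clock"])
j=np.array(s["joint_pos"]);j[6]+=np.pi/2+.03
r.goto_joints(j)
s=r.read_state();print(s["joint_pos"].round(3),s["moment"],s["ft_force"],R.from_quat(s["eef_rot"]).as_matrix()[:2,1])
r.move_gripper(.05)
r.line_to([*c,.15],rate=.15)
r.move_ptp([.585,-.19,.30],quat(yaw))
p=cam("wrist"); cv2.imwrite("pics/w2.png",p["color"][:,:,::-1])
np.savez("w2.npz",K=p["camera_matrix"],P=p["pose"])
cv2.imwrite("pics/w2c.png",cv2.resize(p["color"][50:330,200:440,::-1],None,fx=2,fy=2))
print(r.read_state()["clock"])
E
python3 t3.py
```

```text
[ 0.86   0.73  -0.817  1.673  0.611  1.011  1.655]
False
0.013938116207329456 29.997238218784332 [ 0.59867201 -0.21882315  0.07609564] 8.0917Traceback (most recent call last):
  File "t3.py", line 11, in <module>
    r.goto_joints(j)
    ~~~~~~~~~~~~~^^^
plant.MotionError: the arm cannot take that pose within its joint ranges
```

```bash
python3 - <<'E'
s=open('t3.py').read()
a,b=s.split("q=quat(yaw+np.pi/2)\n")
b=b[b.index('s=r.read_state();print(s["gripper_width"]'):].replace("j[6]+=np.pi/2+.03","j[6]-=np.pi/2+.03")
open('t3.py','w').write(a+b)
E
python3 t3.py
```

```text
0.013938116207329456 29.997238218784332 [ 0.59867201 -0.21882315  0.07609564] 8.0917
[ 0.83   0.793 -0.771  1.7    0.667  0.932  0.016] [0.14416959 0.44991085 0.00495922] [-2.77266167  1.1278942   3.09276261] [0.97525551 0.22107819]
11.55
```

View pics/w2c.png

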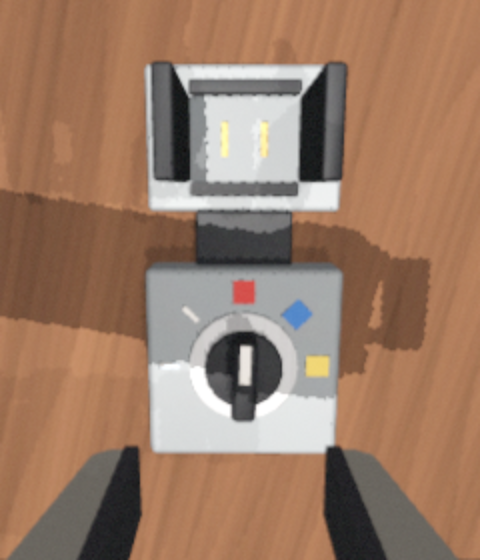

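```bash
cat > t4.py <<'E'
from h import *
d=np.load("w2.npz");K,P=d["K"],d["P"]
f=lambda x,y:ray((x/2+200,y/2+50),K,P,.13)
L,Rr=f(153,63),f(345,63); v=Rr-L; print(L,Rr,np.hypot(*v[:2]),np.arctan2(v[1],v[0])); m=(L+Rr)/2
print("seat",m[:2]-.025*np.array([-np.sin(.252),np.cos(.252)]))
r.move_gripper(.09)
r.move_ptp([.545,.25,.30],quat(-.04))
p=cam("wrist"); cv2.imwrite("pics/w3.png",p["color"][:,:,::-1])
np.savez("w3.npz",K=p["camera_matrix"],P=p["pose"])
loc("wrist",["pack_red","pack_blue","green_bay","rack"],p)
for t in ["pack_red","pack_blue"]:
    o=viewer.outline_of(t,"wrist")
    if o: print(t,o[0]["rect"],o[0]["conf"])
s=r.read_state();print(s["clock"],s["joint_pos"].round(2))
E
python3 t4.py
```

```text
[ 0.51985312 -0.07593931  0.13      ] [ 0.60035642 -0.05517365  0.13      ] 0.08313839803229621 0.25244492740268304
seat [ 0.56633831 -0.08976687]
wrist pack_red [0.5458 0.2536 0.008 ] 0.62
wrist pack_blue [0.5486 0.3129 0.008 ] 0.83
wrist green_bay [ 0.5627 -0.0868  0.008 ] 0.68
wrist rack [ 0.5635 -0.0902  0.    ] 0.16
pack_red [282.7, 187.2, 344.8, 236.5] 0.61
pack_blue [282.0, 125.5, 340.6, 176.2] 0.95
14.2583 [ 0.23  0.52 -1.    1.61  0.46  1.26 -0.9 ]
```

View pics/w3.png

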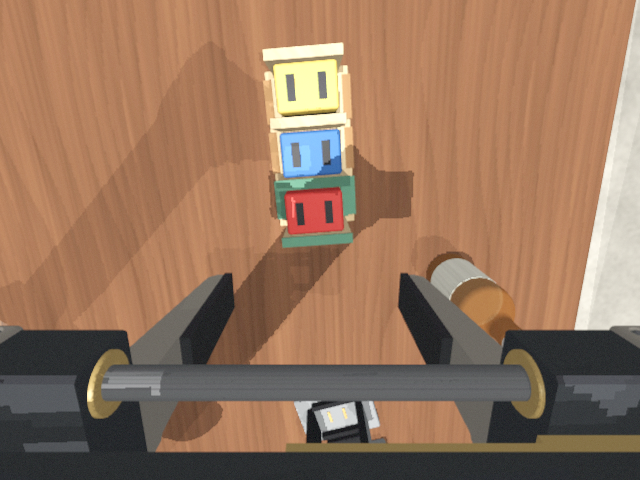

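Run:
```python
from h import *
d=np.load("w3.npz");K,P=d["K"],d["P"]
im=cv2.imread("pics/w3.png").astype(int);b,g,rr=im[...,0],im[...,1],im[...,2]
ms=dict(red=(rr>130)&(g<70)&(b<70),blue=(b>130)&(rr<110),yel=(rr>150)&(g>130)&(b<90))
C={}
for n,m in ms.items():
    m=m.astype(np.uint8);m[:, :265]=0;m[:,360:]=0;m[250:]=0
    m=cv2.morphologyEx(m,cv2.MORPH_OPEN,np.ones((3,3)));k=cv2.findContours(m,0,1)[0];k=max(k,key=cv2.contourArea)
    w=np.float32([ray(u,K,P,.103)[:2] for u in k[:,0]])
    a=cv2.minAreaRect(w*1000);C[n]=a;print(n,a)
```

```text
red ((544.1857299804688, 276.8084716796875), (54.68996047973633, 4.526046276092529), 1.1620475053787231)
blue ((562.0245361328125, 302.7685852050781), (23.458690643310547, 17.711673736572266), 1.9948910474777222)Traceback (most recent call last):
  File "<stdin>", line 8, in <module>
ValueError: max() iterable argument is empty
```

Run:
```python
from h import *
d=np.load("w3.npz");K,P=d["K"],d["P"]
hsv=cv2.cvtColor(cv2.imread("pics/w3.png"),cv2.COLOR_BGR2HSV)
print(hsv[225,315],hsv[160,310],hsv[90,305])
H,S,V=[hsv[...,i].astype(int) for i in range(3)]
ms=dict(red=((H<4)|(H>174))&(S>180)&(V>90),blue=(H>98)&(H<120)&(S>120)&(V>90),yel=(H>22)&(H<32)&(S>150)&(V>110))
for n,m in ms.items():
    m=m.astype(np.uint8);m[:,:265]=0;m[:,360:]=0;m[245:]=0
    m=cv2.morphologyEx(m,cv2.MORPH_CLOSE,np.ones((3,3)));k=cv2.findContours(m,0,1)[0];k=max(k,key=cv2.contourArea)
    w=np.float32([ray(u,K,P,.103)[:2] for u in k[:,0]])
    print(n,cv2.boundingRect(k),cv2.minAreaRect(w*1000))
```

```text
[  1 163 216] [104 114 255] [ 30  69 255]
red (287, 188, 53, 6) ((544.7247924804688, 277.2001953125), (53.39424514770508, 3.221832513809204), 2.044095993041992)
blue (280, 130, 62, 48) ((544.2434692382812, 314.48651123046875), (58.07381820678711, 42.677494049072266), 1.9954129457473755)
yel (282, 109, 55, 7) ((544.2252197265625, 353.2493591308594), (52.21657180786133, 2.1294972896575928), 2.5435855388641357)
```

```bash
cat > t5.py <<'E'
from h import *
g=[.5462,.2543];yc=.252;b=[.50,.08]
r.move_ptp([*g,.15],quat(.035))
print(r.line_to([*g,.078],rate=.12,guard=12))
r.move_gripper(.0)
s=r.read_state();print(s["gripper_width"],s["gripper_force"],s["tool_pos"],s["clock"])
if s["gripper_width"]<.055: raise SystemExit("miss")
r.line_to([*g,.20],rate=.15)
print(r.read_state()["ft_force"],r.read_state()["gripper_width"])
r.line_to([*b,.20],quat(yc),rate=.18)
r.line_to([*b,.08],rate=.12)
print(r.line_to([*b,.066],rate=.02,guard=4))
s=r.read_state();print(s["tool_pos"],s["ft_force"],s["gripper_width"])
r.move_gripper(.09)
r.line_to([*b,.25],rate=.2)
p=cam("wrist"); cv2.imwrite("pics/w4.png",p["color"][:,:,::-1])
np.savez("w4.npz",K=p["camera_matrix"],P=p["pose"])
Z["pack_red"]=0;loc("wrist",["pack_red"],p)
print(r.read_state()["clock"],r.read_state()["joint_pos"].round(2))
E
python3 t5.py
```

```text
False
0.05992373130864312 30.001159608364105 [0.54526025 0.25439157 0.07828792] 16.2167
[-0.70928339 -0.71713456 -3.55783399] 0.059634953720729265
True
[0.50005616 0.07984253 0.07014655] [-0.09678362 -0.4768703   4.43234562] 0.06017108181054641
wrist pack_red [0.5004 0.0822 0.    ] 0.92
21.7667 [ 0.68  0.46 -1.14  1.88  0.46  1.11 -0.38]
```

View pics/w4.png

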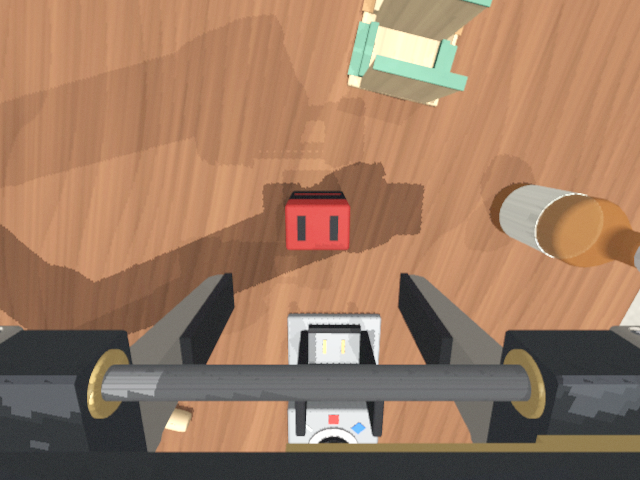

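```bash
cat > t6.py <<'E'
from h import *
b=[.50,.0808];q=quat(.252+np.pi/2);c=[.5657,-.089]
r.move_ptp([*b,.16],q)
print(r.line_to([*b,.073],rate=.12,guard=10))
r.move_gripper(.0)
s=r.read_state();print(s["gripper_width"],s["tool_pos"],s["joint_pos"].round(2),s["clock"])
if not .04<s["gripper_width"]<.048: raise SystemExit("miss")
r.line_to([*b,.235],rate=.15)
r.line_to([*c,.235],rate=.15)
r.line_to([*c,.22],rate=.08)
s=r.read_state();print(s["tool_pos"],s["ft_force"],s["gripper_width"],s["clock"])
out=[]
for k in ["wrist","side"]:
    p=cam(k); np.savez(f"{k}6.npz",K=p["camera_matrix"],P=p["pose"]);out.append(p["color"][...,::-1])
cv2.imwrite("pics/w6.png",out[0]);cv2.imwrite("pics/s6.png",out[1])
x=np.hstack([cv2.resize(out[0][:,100:540],(440,480)),cv2.resize(out[1][110:290,260:395],(360,480),interpolation=2)])
cv2.imwrite("pics/h6.png",x)
E
python3 t6.py
```

```text
False
0.043934582581509334 [0.49999995 0.08085152 0.07302912] [ 0.66  0.89 -1.21  2.01  1.02  1.03  0.75] 24.525
[ 0.56519315 -0.08881443  0.21913535] [ 1.10114823 -0.39965862 -4.06918061] 0.043916322422119715 27.4583
```

View pics/h6.png

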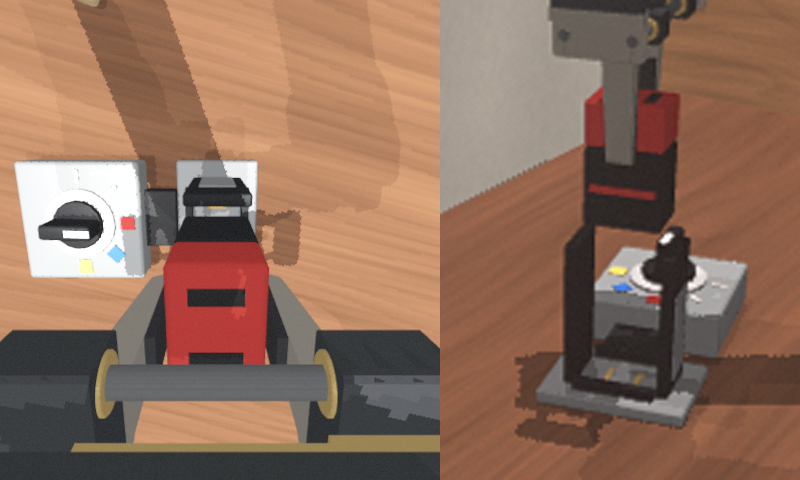

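```bash
cat > t7.py <<'E'
from h import *
c=[.5657,-.089]
def st(n): s=r.read_state();print(n,s["tool_pos"].round(4),s["ft_force"].round(2),s["moment"].round(2),s["gripper_width"].round(4),s["clock"])
h1=r.line_to([*c,.175],rate=.05,guard=5);st(h1)
if h1: raise SystemExit
h1=r.line_to([*c,.112],rate=.06,guard=5);st(h1)
if h1: raise SystemExit
h1=r.line_to([*c,.089],rate=.04,guard=5);st(h1)
if h1: raise SystemExit
h1=r.line_to([*c,.080],rate=.015,guard=4);st(h1)
E
python3 t7.py
```

```text
Traceback (most recent call last):
  File "t7.py", line 4, in <module>
    h1=r.line_to([*c,.175],rate=.05,guard=5);st(h1)
                                             ~~^^^^
  File "t7.py", line 3, in st
    def st(n): s=r.read_state();print(n,s["tool_pos"].round(4),s["ft_force"].round(2),s["moment"].round(2),s["gripper_width"].round(4),s["clock"])
                                                                                                           ^^^^^^^^^^^^^^^^^^^^^^^^
AttributeError: 'float' object has no attribute 'round'
```

```bash
sed -i 's/s\["gripper_width"\].round(4)/s["gripper_width"]/' t7.py; python3 t7.py
```

```text
False [ 0.5658 -0.089   0.1752] [-0.67  0.   -3.18] [ 0.06 -0.18  0.05] 0.04385699136264611 28.8583
False [ 0.566  -0.0889  0.1124] [-0.51 -0.21 -3.73] [ 0.09 -0.15 -0.03] 0.04402217511052667 30.0583
False [ 0.5658 -0.0889  0.089 ] [-0.18  0.48 -4.49] [ 0.05 -0.13 -0.04] 0.04374670228724075 30.7833
True [ 0.5659 -0.089   0.085 ] [-0.78 -0.57  4.51] [-0.05 -0.04 -0.  ] 0.043967962034045925 31.175
```

Seated at exactly the expected height (0.085). Release, retreat, check.

```bash
cat > t8.py <<'E'
from h import *
c=[.5657,-.089]
r.move_gripper(.07)
r.line_to([*c,.25],rate=.12)
r.move_ptp([.60,-.17,.33],quat(.252))
p=cam("wrist");a=p["color"][...,::-1];s=cam("side")["color"][...,::-1]
cv2.imwrite("pics/h8.png",np.hstack([cv2.resize(a[60:300,200:420],(440,480)),cv2.resize(s[110:290,260:395],(360,480))]))
print(r.read_state()["clock"],r.read_state()["ft_force"])
E
python3 t8.py
```

```text
34.4667 [-0.12249846 -0.18837108  0.72861104]
```

View pics/h8.png

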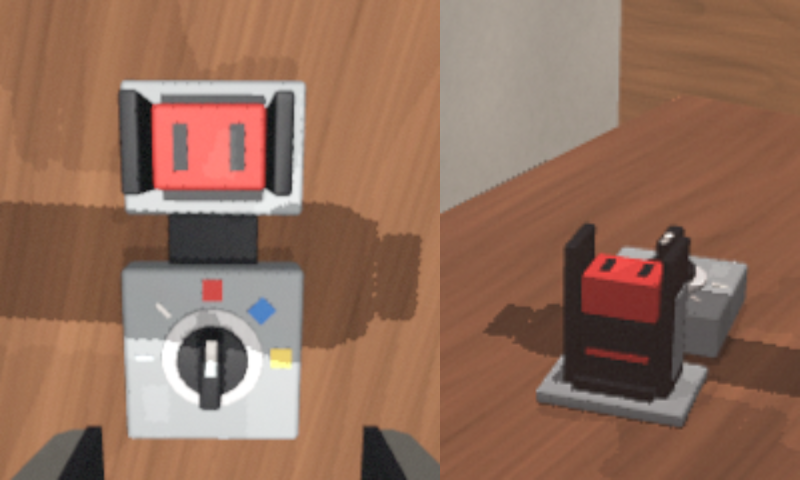

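The red pack stands seated between the cheeks (top at about (210,147)), and the pointer at (211,355) aims at the red mark at (212,290).

```bash
python3 -c "
from plant import job
print(job.job_done())"
```

```text
the job is handed in; nothing more can be done
None
```

The job is handed in at about 34 s of the 72 s allowed: the selector is clicked in at red, and the red pack stands upright on the cradle's floor with its narrow faces to the cheeks, as the last pictures confirm.

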